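# Fit the guide rod and lock its collar

## Robot

A 7-joint arm with a two-finger parallel gripper is mounted at the origin on the work surface. World frame = base frame: x ahead of the robot, y to its left, z up, the work surface at z = 0. Lengths are in m, angles in rad, forces in N, time in s.
With the tool pointing down it reaches from about 0.4 to 0.85 m from the base axis. Payload 4.5 kg.
Tool frame: the origin (TCP) lies between the finger pads; the fingertips stand r.finger_overhang ahead of it and the grasp point (between the pads) lies 8 mm behind it (r.finger_overhang is the distance from the TCP to the fingertips, in m); z points along the fingers, x is the direction in which the jaws open and shut, and the axes are right-handed (so a half turn about z gives the same grasp; the last joint's range is limited). The gripper opens to 88 mm and grips with 3 to 60 N. Pads are 18 mm wide; open, the fingers measure 123 mm over their backs; the gripper's body (75 mm by 187 mm) begins 45 mm behind the grasp point.
Start: joints at [1.27, 0.689, -0.195, 1.565, 0.157, 0.902, -0.215], TCP at [0.205, -0.59, 0.25] pointing down, gripper open.
Joint ranges: [-3.01, 3.01], [-0.46, 2.08], [-1.47, 1.51], [0.13, 2.56], [-1, 4.14], [0.04, 2.09], [-2.66, 2.66]. Speed limits (rad/s): [2.57, 2.57, 3.14, 3.14, 3.14, 3.14, 3.14].

## Interface

Orientations are given as a unit quaternion [x, y, z, w].
In Python, from plant import r gives the robot as it stands.
- The arm moves only by the tool move_arm, never from a script. Its argument "targets" is a list that holds one entry, the list of rows, each a list of 7 numbers: the turn, a rotation vector about the world's x, y, z in rad, then the shift along the world's x, y, z in m, then the opening, from 0 (shut) to 1 (fully open). A call has 1 to 5 rows; each row shifts and turns the pose as measured when the row begins; what a row does not reach is not made up. A row lasts 1/10 s, in which the tool goes at most 50 mm and 8.59 degrees, less where a joint would pass 70% of its speed; a pose out of reach is approached as far as the arm can. A call with a gripper value outside its range is refused whole. The fingers move at their own pace and stop on an object; "force" is the grip in N (left out, the last holds). Time passes only in rows, so rows that do not move let the fingers close. It gives the time, the measured TCP pose, the force and the opening at its end, in the units of the state.
- r.get_state(): the state, without advancing time (a new reading comes with each control period).
- r.snapshot(name): name is "side" or "top"; returns a dict with "frame" (384x512x3 uint8, red, green, blue), "K" (3x3 intrinsics, pixels), "T" (4x4, takes a point from camera to world coordinates). Camera axes: x right, y up, looking along -z (the intrinsics and any distortion apply to the point x, -y, -z); pixel columns grow to the right and rows downward; lengths in m; the calibration is good to about 2 mm. A picture is of the moment at which its call begins. There is no depth.
- r.finish_job(): hands the job in, once; it reports no verdict.
Trained networks look in a picture, given as the dict that the camera call returned (one of the last four; its "shot" number tells which), for a name from the list of things; names that differ only in an ending like _2 or _b are one class to them, and where a whole thing is asked for, a point or a joint stands for the part that bears it (a point fixed in the world has none). Each returns a list of dicts, best first, with "score" (0 to 1); they miss things now and then, are a little off and sometimes report something else, mostly with a low value. They report only what shows in the picture. A call takes as long as a camera call. They do not tell look-alikes from the thing itself.
- r.find_in(picture, query): "centre" ([row, column] in pixels, amid what is visible of it).
The state is a dict: "clock": time; "q": joint angles; "qd": joint speeds; "joint_torque": joint torques, N m; "tool_pos": TCP position; "eef_rot": TCP orientation; "contact_force": force on the tool from outside, world axes, zero at the start; "moment": the same for the moment, N m; "opening": opening from 0.0 (shut) to 1.0 (fully open).
Only numpy, scipy, OpenCV 4.12 (cv2) and the standard library are available. Lean on these libraries where they do the work, as an engineer would, in place of code of your own. Each camera call takes 0.05 s, during which the arm holds its last target. There are 200 camera calls.

## Task

Take the headed guide rod from its cradle and thread it, tapered end first, through both bearing blocks of the fixture until its thick head is up against the first block. Then turn the lock collar by its handle until its lever lines up with the pointer fin beside it, let go, and leave the rod fully home. Leave the pointer fin and all the other things on the bench where they are.

Things in the scene. Friction and masses are not known exactly. Their poses are not given: they have to be found in the camera images.
- rod: The loose steel guide rod to fit, 0.2 to 0.4 kg: shank 20 mm diameter, 160 mm long, its last 12 mm tapering to a 10 mm nose; darker head 34 mm diameter, 40 mm long. Origin on the axis at the shoulder between head and shank; y runs along the rod, head to y = +40 mm, nose to y = -160 mm; may roll about y. Starts level in cradle_a, axis 62 mm above the bench, its head free to grip from above.
- cradle_a: Fixed grey plastic cradle, base 70 x 130 mm, two notched uprights to 72 mm high (14 mm thick, 50 mm wide, at y = -50 and +30 mm) with open-topped notches 21 mm wide; origin under its centre, rod axis along its y. Holds the guide rod; its shoulder starts at y = +60 mm.
- cradle_b: The same kind of cradle, holding the plain bar, which is not wanted. The two cradles swap places between starts.
- fixture: Fixed: base plate 110 (x) x 150 (y) x 12 mm with two upright aluminium blocks 80 mm wide (x), 135 mm high, sharing one level bore of 23.5 mm diameter along the fixture's y axis, 105 mm above the bench. Origin on the bench under the base plate's centre. First block y = +62 to +38 mm, second -32 to -52 mm; the rod enters from +y. Beyond the second block come the pointer, then the lock collar.
- bore_mouth (a point): Centre of the bore on the outer (entry) face of the first block; axes as the fixture's. When the rod is home its origin lies here (it sags up to 2 mm in the bore) and its y axis is along this y axis. The bore's rim has a 3 mm chamfer.
- collar (a joint): Angle (rad) of the steel lock collar (72 mm diameter, y = -62 to -82 mm of the fixture) about the bore axis. 0: its 16 mm wide lever points straight up; positive: leans to the fixture's -x (to the robot); stops at +-1.05. Friction holds it where it is left; turning takes 3 to 5 N at the handle. Starts leaning away from the robot. The rod passes its 27 mm hole at any angle.
- lever_handle (a point): Grip point in the collar's round black handle: a bar of 16 mm diameter, 56 mm long, parallel to the bore axis, 78 mm from that axis; it sticks out from the lever from y = -80 to -136 mm of the fixture, this point at y = -112 mm. It can be straddled from above and led round the arc.
- lever_index (a point): Point on the lever's middle line, 70 mm from the bore axis, at y = -73 mm of the fixture. It coincides with lock_mark when the collar is locked.
- lock_mark (a point): Where lever_index must come: the point 70 mm from the bore axis in line with the pointer fin, in the lever's plane (y = -73 mm of the fixture).
- pointer (a joint): Angle (rad, same zero and sense as collar) of the pointer: a steel fin 10 mm wide standing radially out to 77 mm from the bore axis, between the second block and the collar, that shows the locked position. Differs from start to start; very stiff, leave it.
- bar: Bystander: plain steel bar without a head, 20 mm diameter, 200 mm long, in the other cradle; origin at its middle, axis along y.
- casting_a: Bystander: machined aluminium body 50 x 75 x 54 mm, near the entry side of the fixture; origin under its centre.
- casting_b: Bystander: the same kind of body, on the bench beyond and below the collar's handle; origin under its centre.
- can_a: Bystander: upright yellow and red tin can, 60 mm diameter, 170 mm high, behind the entry lane of the rod; origin under its centre.
- can_b: Bystander: the same kind of can, behind the fixture; origin under its centre.
- tape: Bystander: roll of tape lying flat, 96 mm diameter, 30 mm high, close in front of the fixture, between the cradles; origin under its centre.
- parts_bin: Bystander: small open blue bin 100 x 140 x 50 mm, right of the fixture; origin under its centre.
Things that resemble listed ones, but are neither listed nor needed, are in the scene too. Leave any red look-alike of the rod alone.

How it is judged:
By the outcome, as a careful person would: the job done as asked, in the order asked, and still so for the second after the job is handed in, with the robot touching nothing.
It also fails if it takes over 67 s, if anything falls off the work surface, if the arm or the gripper's body presses on something with over 40 N, if the wrist force passes 120 N, or if a joint passes its speed limit or range.

## Working session

There is one attempt and no reset: what is moved stays moved. The work goes in short steps, Python scripts to look and compute and a tool call to move; the robot and the scene stay as the last step left them, time stands still between calls to the robot, and variables do not carry over. Pictures are saved under pics/ and viewed, about 8 in all and at most 12, crops included, and the job is handed in when it is done.

Besides the shell and the picture viewer there is one more tool, called as name([rows], argument=value, ...), one row to a line, values as JSON. move_arm: Moves the arm, as the interface text tells. Its arguments: {"type":"object","properties":{"targets":{"type":"array","items":{"type":"array","items":{"type":"array","items":{"type":"number"}}}},"force":{"type":"number"}},"required":["targets"]}

```bash
mkdir -p pics; ls
python3 - <<'E'
from plant import r
import cv2,pickle
D={}
for n in("side","top"):
    s=r.snapshot(n);D[n]=s
    cv2.imwrite(f"pics/{n}0.png",cv2.resize(s["frame"][:,:,::-1],(800,600),interpolation=cv2.INTER_CUBIC))
    print(n,s.keys(),s["K"].round(1).tolist(),s["T"].round(3).tolist())
    for q in["rod","cradle_a","fixture","bar","collar","pointer","lever_handle","bore_mouth","lever_index","casting_a","can_a","tape","parts_bin"]:
        try: print(q,[(round(float(d["score"]),2),[round(float(x)) for x in d["centre"]]) for d in r.find_in(s,q)][:4])
        except Exception as e: print(q,e)
pickle.dump(D,open("s0.pkl","wb"))
print(r.get_state(),r.finger_overhang)
E
```

```text
pics
side dict_keys(['frame', 'K', 'T', 'shot']) [[467.7, 0.0, 249.6], [0.0, 467.7, 184.2], [0.0, 0.0, 1.0]] [[-0.944, 0.234, -0.232, 0.113], [-0.329, -0.665, 0.67, 0.845], [0.003, 0.709, 0.705, 1.081], [0.0, 0.0, 0.0, 1.0]]
rod [(0.88, [354, 304]), (0.85, [185, 327]), (0.62, [175, 265]), (0.27, [130, 244])]
cradle_a [(0.63, [281, 224]), (0.55, [174, 270])]
fixture [(0.63, [188, 196])]
bar [(0.59, [268, 224])]
collar [(0.72, [162, 206]), (0.66, [147, 196])]
pointer [(0.73, [222, 125])]
lever_handle [(0.47, [159, 210]), (0.34, [208, 230])]
bore_mouth [(0.64, [190, 198])]
lever_index [(0.71, [222, 121]), (0.47, [145, 195])]
casting_a [(0.9, [238, 173]), (0.7, [145, 195]), (0.5, [149, 210]), (0.27, [189, 194])]
can_a [(0.8, [221, 121]), (0.71, [176, 152])]
tape [(0.6, [215, 227])]
parts_bin [(0.73, [130, 244]), (0.54, [172, 271])]
top dict_keys(['frame', 'K', 'T', 'shot']) [[426.2, 0.0, 249.2], [0.0, 426.2, 190.2], [0.0, 0.0, 1.0]] [[-0.004, 0.99, -0.144, 0.244], [-1.0, -0.001, 0.017, -0.017], [0.017, 0.144, 0.989, 1.44], [0.0, 0.0, 0.0, 1.0]]
rod [(0.91, [280, 143]), (0.83, [202, 299])
[... 535 characters left out ...]
]
{'clock': 1.4, 'q': array([ 1.26979373,  0.68914384, -0.19459097,  1.56530398,  0.15730683,
        0.9024894 , -0.21508214]), 'qd': array([-0.000427  , -0.00097609, -0.0014267 , -0.0017072 ,  0.00049376,
        0.0003074 ,  0.00131774]), 'joint_torque': array([ 3.43977563e-04, -5.27484548e+01, -1.26691405e+00, -1.53739589e+01,
       -5.19540359e-02, -7.01914651e-04,  3.45064031e-06]), 'tool_pos': array([ 0.20538907, -0.59030882,  0.24971404]), 'eef_rot': array([ 8.15051718e-01, -5.79388209e-01,  1.71101092e-05,  9.76764498e-06]), 'contact_force': array([-0.51926403,  0.13339602, -0.64575911]), 'moment': array([-0.01440424, -0.0282018 ,  0.00167198]), 'opening': 0.9996847996164479} 0.011
```

View images.

View pics/side0.png

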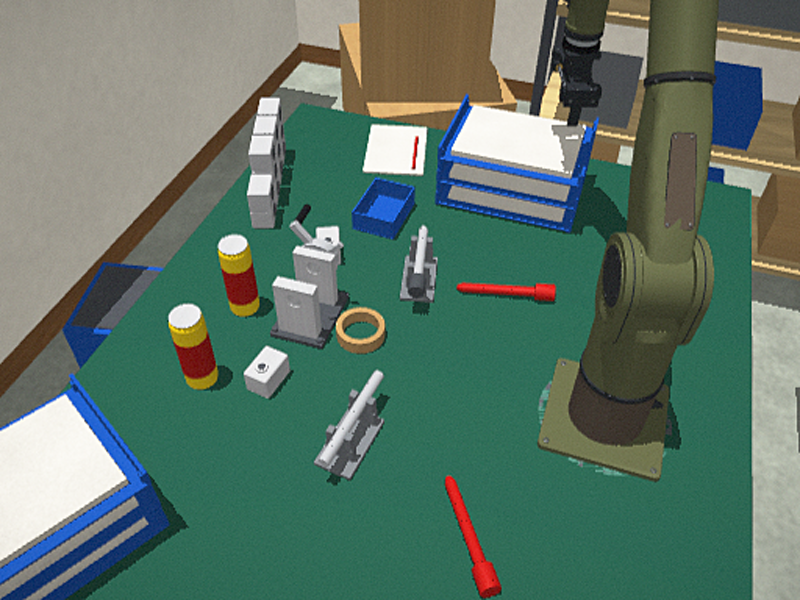

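View pics/top0.png

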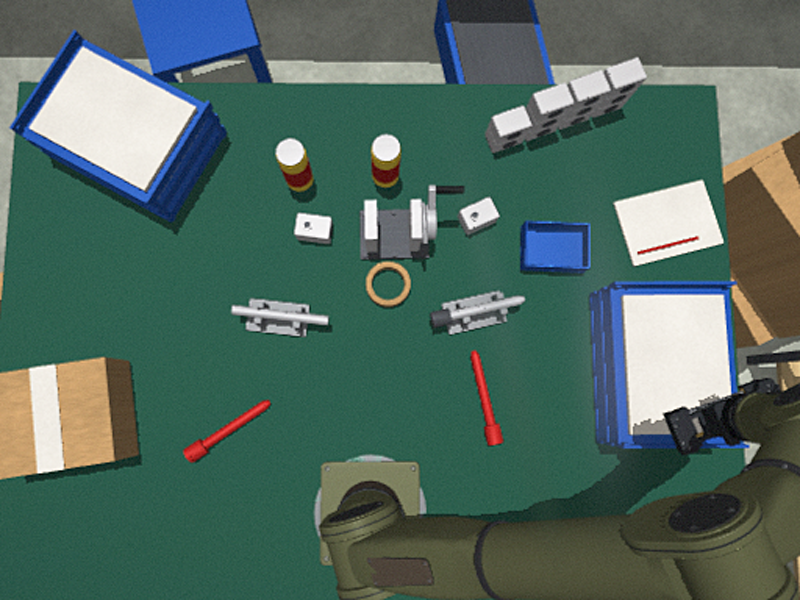

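```bash
cat > h.py <<'E'
import numpy as np,cv2,pickle
def ray(s,u,v):
    K,T=s["K"],s["T"];d=np.array([(u-K[0,2])/K[0,0],-(v-K[1,2])/K[1,1],-1.]);return T[:3,3],T[:3,:3]@d
def onz(s,u,v,z):
    o,d=ray(s,u,v);return o+d*(z-o[2])/d[2]
def proj(s,P):
    P=np.atleast_2d(P);K,T=s["K"],s["T"];c=(P-T[:3,3])@T[:3,:3]
    return np.c_[K[0,0]*c[:,0]/-c[:,2]+K[0,2],-K[1,1]*c[:,1]/-c[:,2]+K[1,2]]
def crop(s,u,v,w=100,h=75,k=4):
    im=cv2.resize(np.ascontiguousarray(s["frame"][v:v+h,u:u+w,::-1]),None,fx=k,fy=k,interpolation=cv2.INTER_CUBIC)
    for i in range(0,w,10): cv2.line(im,(i*k,0),(i*k,4 if i%50 else 12),(0,255,255),1)
    for j in range(0,h,10): cv2.line(im,(0,j*k),(4 if j%50 else 12,j*k),(0,255,255),1)
    cv2.putText(im,f"{u},{v}",(15,h*k-6),0,.4,(0,255,255),1);return im
E
python3 - <<'E'
from h import *
D=pickle.load(open("s0.pkl","rb"));t,s=D["top"],D["side"]
a=np.hstack([crop(t,225,110),crop(s,165,120)]);b=np.hstack([crop(t,255,165),crop(s,230,130)])
cv2.imwrite("pics/c1.png",np.vstack([a,b]))
for n,u,v,z in(("head",278,203.5,.062),("nose",335,192,.062)):print(n,onz(t,u,v,z))
E
```

```text
head [ 0.40013414 -0.13491593  0.062     ]
nose [ 0.43770225 -0.3224696   0.062     ]
```

View pics/c1.png

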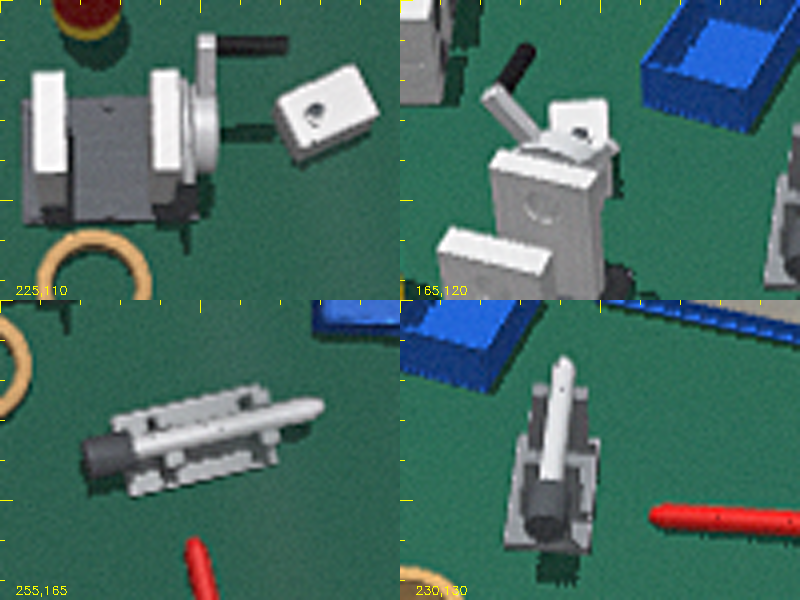

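```bash
cat > fit.py <<'E'
from h import *
from scipy.optimize import least_squares
D=pickle.load(open("s0.pkl","rb"));t,s=D["top"],D["side"]
def pose(p,L,z=0):
    c,q=np.cos(p[2]),np.sin(p[2]);L=np.array(L,float)
    return np.c_[p[0]+c*L[:,0]-q*L[:,1],p[1]+q*L[:,0]+c*L[:,1],L[:,2]+z]
def fit(p0,obs):
    def f(p):
        return np.concatenate([(proj(c,pose(p,[o[0] for o in ob]))-np.array([o[1] for o in ob])).ravel() for c,ob in obs])
    r=least_squares(f,p0);print(r.x.round(4),"res px",np.abs(r.fun).max().round(2),np.sqrt((r.fun**2).mean()).round(2));print(r.fun.round(1).reshape(-1,2).tolist());return r.x
if __name__=="__main__":
    T=lambda x,y,u0=225,v0=110:[u0+x/4,v0+y/4]
    z=.135;X=.04
    q=lambda y1,y2:[(X,y1,z),(X,y2,z),(-X,y2,z),(-X,y1,z)]
    ft=list(zip(q(.062,.038)+q(-.032,-.052),[T(*p) for p in[(32,73),(64,72),(67,172),(35,172),(150,70),(179,70),(180,170),(152,172)]]))
    fs=list(zip(q(.062,.038)+q(-.032,-.052),[T(x-400,y,165,120) for x,y in[(438,252),(447,228),(552,250),(543,275),(490,170),(497,150),(608,166),(600,188)]]))
    print("fix top");fit([.55,0,0],[(t,ft)]);print("side");fit([.55,0,0],[(s,fs)]);F=fit([.55,0,0],[(t,ft),(s,fs)])
    R=[(0,.04,.062),(0,0,.062),(0,-.16,.062)]
    rt=list(zip(R,[T(x,y-300,255,165) for x,y in[(84,458),(133,446),(324,406)]]))
    rs=list(zip(R,[T(x-400,y-300,230,130) for x,y in[(546,527),(552,480),(565,359)]]))
    print("rod");fit([.41,-.17,.2],[(t,rt)]);fit([.41,-.17,.2],[(s,rs)]);B=fit([.41,-.17,.2],[(t,rt),(s,rs)])
    pickle.dump((F,B),open("fit.pkl","wb"))
    # overlay
    ims=[]
    for c,u,v in((t,245,115),(s,170,115)):
        k=8;im=crop(c,u,v,50,70,k)
        for y in(-.057,-.073):
          for a in np.arange(-1.05,1.06,.35):
            P=pose(F,[(-.036*np.sin(a),y,.105+.036*np.cos(a)),(-.077*np.sin(a),y,.105+.077*np.cos(a))])
            p=((proj(c,P)-[u,v])*k).astype(int)
            cv2.circle(im,tuple(map(int,p[1])),2,(0,0,255) if y==-.057 else (255,0,0),-1)
        ims.append(im)
    cv2.imwrite("pics/c2.png",np.hstack(ims))
E
python3 fit.py
```

```text
fix top
[ 0.5923 -0.0529  0.017 ] res px 0.6 0.31
[[0.2, 0.0], [-0.2, 0.2], [-0.5, -0.1], [-0.1, 0.0], [0.5, 0.3], [-0.5, 0.2], [-0.0, -0.1], [0.6, -0.5]]
side
[ 0.591  -0.0526  0.0239] res px 2.37 1.05
[[0.4, -0.5], [1.6, -0.1], [0.9, 0.4], [-0.0, -0.2], [0.3, -0.9], [1.2, -0.1], [-2.0, 1.4], [-2.4, 0.2]]
[ 0.5916 -0.0529  0.0205] res px 2.51 0.79
[[0.2, 0.3], [-0.2, 0.4], [-0.4, 0.1], [-0.1, 0.3], [0.4, 0.5], [-0.5, 0.4], [0.0, 0.0], [0.6, -0.3], [0.2, -0.7], [1.4, -0.2], [0.6, 0.3], [-0.3, -0.3], [0.2, -1.0], [1.1, -0.2], [-2.1, 1.3], [-2.5, 0.1]]
rod
[ 0.4059 -0.1684  0.2098] res px 0.28 0.21
[[0.3, -0.2], [-0.0, 0.2], [-0.3, 0.0]]
[ 0.4057 -0.1741  0.2316] res px 1.71 0.88
[[0.2, -1.1], [-0.3, 1.7], [0.1, -0.7]]
[ 0.4055 -0.1704  0.2209] res px 2.5 0.83
[[0.9, 0.0], [0.6, 0.3], [0.2, -0.4], [-0.2, -0.3], [-0.6, 2.5], [0.3, 0.0]]
```

View pics/c2.png

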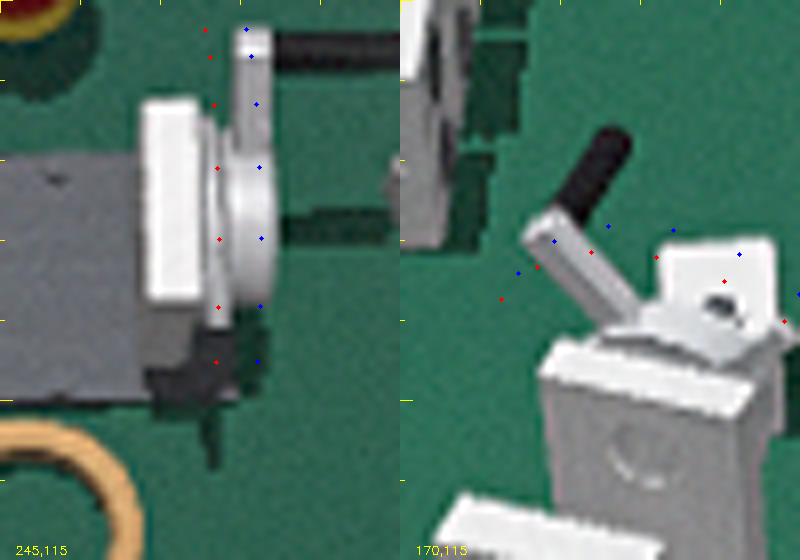

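Run:
```python
from fit import *
T=lambda x,y,u0=225,v0=110:[u0+x/4,v0+y/4]
z=.135;X=.04
q=lambda y1,y2:[(X,y1,z),(X,y2,z),(-X,y2,z),(-X,y1,z)]
ft=list(zip(q(.062,.038)+q(-.032,-.052),[T(*p) for p in[(32,73),(64,72),(67,172),(35,172),(150,70),(179,70),(180,170),(152,172)]]))
fs=list(zip(q(-.032,-.052),[(187.5,161.9),(190,157.5),(214.4,162.5),(212.5,166.9)]))
fs+=list(zip(q(.062,.038),[T(x-400,y,165,120) for x,y in[(438,252),(447,228),(552,250),(543,275)]]))
fit([.55,0,0],[(s,fs)]);F=fit([.55,0,0],[(t,ft),(s,fs)])
k=.64
for n,u,v,z in(("can_a top",290,152,.17),("can_b top",386,147,.17),("castA top",313,221,.054),("castB top",479,214,.054),("tape",388,284,.03)):print(n,onz(t,u*k,v*k,z).round(3))
for a in(-.7,-.8,.7,.8):print(a,pose(F,[(-.078*np.sin(a),-.112,.105+.078*np.cos(a))]).round(3))
# handle end centres in c2.png
pt=[245+400/8,115+50/8]; 
for n,y,P in(("side handle tip",-.136,(170+(615-400)/8,115+140/8)),):
  o,d=ray(s,*P); 
  ang=[(a,np.linalg.norm(proj(s,pose(F,[(-.078*np.sin(a),y,.105+.078*np.cos(a))]))[0]-P)) for a in np.arange(-1.05,0,.05)]
  print(n,min(ang,key=lambda t:t[1]))
print("mouth",pose(F,[(0,.062,.105)]),"preentry grasp",pose(F,[(0,.062+.19+.02,.105)]))
```

```text
[ 0.5925 -0.0521  0.0311] res px 1.05 0.39
[[-0.3, -0.2], [-0.3, -0.0], [0.0, 0.3], [-0.4, 0.2], [-0.1, -0.4], [1.0, 0.0], [0.4, 0.4], [-0.4, -0.2]]
[ 0.5925 -0.0526  0.0237] res px 1.09 0.38
[[0.0, 0.1], [-0.4, 0.2], [-0.5, -0.1], [-0.1, 0.1], [0.3, 0.2], [-0.7, 0.1], [-0.1, -0.3], [0.6, -0.6], [-0.1, -0.4], [-0.0, -0.2], [0.2, 0.3], [-0.3, 0.2], [-0.1, -0.7], [1.1, -0.2], [0.4, 0.3], [-0.5, -0.3]]
can_a top [0.72  0.157 0.17 ]
can_b top [ 0.731 -0.034  0.17 ]
castA top [0.61  0.121 0.054]
castB top [ 0.625 -0.235  0.054]
tape [ 0.477 -0.039  0.03 ]
-0.7 [[ 0.645 -0.163  0.165]]
-0.8 [[ 0.651 -0.163  0.159]]
0.7 [[ 0.545 -0.166  0.165]]
0.8 [[ 0.539 -0.166  0.159]]
side handle tip (np.float64(-0.6999999999999997), np.float64(0.19047974632302173))
mouth [[0.59098968 0.00939423 0.105     ]] preentry grasp [[0.58601697 0.21933535 0.105     ]]
```

move_arm([
  [[0,0,0.14,0.02,0.044,0,1],[0,0,0.145,0.02,0.044,0,1],[0,0,0.145,0.02,0.044,0,1],[0,0,0.145,0.02,0.044,0,1],[0,0,0.145,0.02,0.044,0,1]],
])

```text
clock: 1.9
tool_pos: [0.303, -0.371, 0.2498]
eef_rot: [0.968, -0.25, 0.003, 0.004]
contact_force: [0.8, 0.1, 0.9]
opening: 1.0
```

move_arm([
  [[0,0,0.145,0.02,0.044,0,1],[0,0,0.145,0.02,0.044,0,1],[0,0,0.145,0.02,0.044,0,1],[0,0,0.145,0.02,0.044,0,1],[0,0,0.145,0.02,0.044,-0.02,1]],
])

```text
clock: 2.4
tool_pos: [0.4064, -0.1463, 0.2341]
eef_rot: [0.992, 0.123, 0.009, 0.004]
contact_force: [0.6, -1.3, 0.1]
opening: 1.002
```

move_arm([
  [[0.006,0.019,-0.035,-0.005,-0.002,-0.04,1],[0,0,0,0,0,-0.05,1],[0,0,0,0,0,-0.05,1],[0,0,0,0,0,-0.03,1],[0,0,0,0,0,-0.008,1]],
], force=10)

```text
clock: 2.9
tool_pos: [0.4117, -0.1419, 0.0598]
eef_rot: [0.994, 0.113, 0.006, -0.0]
contact_force: [1.6, 0.7, 0.6]
opening: 1.0
```

Run:
```python
from plant import r
from fit import *
st=r.get_state();print(st["tool_pos"].round(4),st["eef_rot"].round(4),st["contact_force"].round(1))
t,s=r.snapshot("top"),r.snapshot("side")
cv2.imwrite("pics/c3.png",np.hstack([crop(t,260,160,50,70,8),crop(s,235,120,50,70,8)]))
```

```text
[ 0.4117 -0.1419  0.0598] [ 9.936e-01  1.132e-01  6.000e-03 -2.000e-04] [1.6 0.7 0.6]
```

View pics/c3.png

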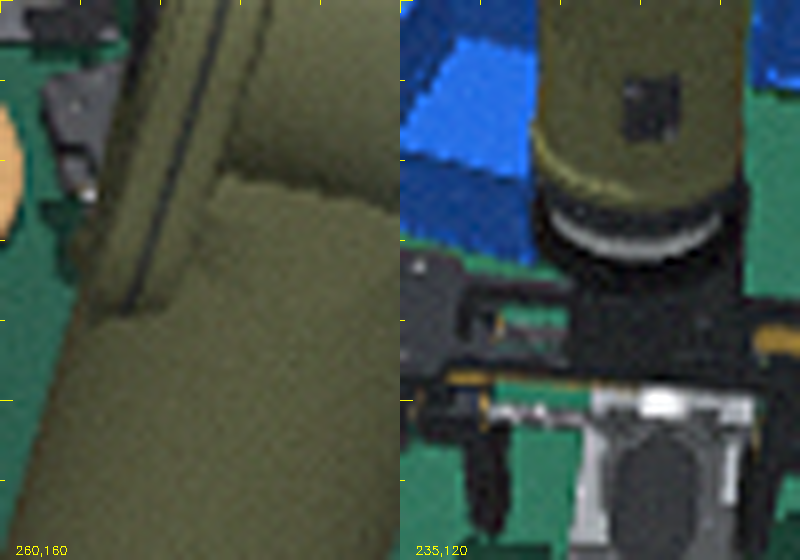

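move_arm([
  [[0,0,-0.01,-0.0105,-0.006,-0.004,1],[0,0,0,0,0,0,1],[0,0,0,0,0,0,0.55]],
], force=10)

```text
clock: 3.3
tool_pos: [0.4056, -0.1447, 0.0602]
eef_rot: [0.994, 0.11, 0.005, -0.002]
contact_force: [-0.5, 1.0, 0.7]
opening: 0.93
```

move_arm([
  [[0,0,0,0,0,0,0.3],[0,0,0,0,0,0,0.3],[0,0,0,0,0,0,0.3],[0,0,0,0,0,0,0.3],[0,0,0,0,0,0,0.3]],
], force=10)

```text
clock: 3.8
tool_pos: [0.4059, -0.1451, 0.062]
eef_rot: [0.994, 0.109, 0.006, -0.002]
contact_force: [-7.6, -0.6, 2.7]
opening: 0.478
```

move_arm([
  [[0,0,0,-0.005,-0.003,-0.006,0.5],[0,0,0,0,0,-0.003,0.5],[0,0,0,0,0,0,0.3],[0,0,0,0,0,0,0.3],[0,0,0,0,0,0,0.3]],
], force=10)

```text
clock: 4.3
tool_pos: [0.4015, -0.1475, 0.0539]
eef_rot: [0.994, 0.109, 0.006, -0.001]
contact_force: [-0.2, -0.7, -0.3]
opening: 0.375
```

move_arm([
  [[0,0,0,0,0,0,0.2],[0,0,0,0,0,0,0.2],[0,0,0,0,0,0,0.2],[0,0,0,0,0,0.02,0.2],[0,0,0,0,0,0.03,0.2]],
], force=60)

```text
clock: 4.8
tool_pos: [0.4013, -0.1488, 0.0901]
eef_rot: [0.994, 0.109, 0.005, 0.001]
contact_force: [1.0, -0.1, -2.3]
opening: 0.361
```

move_arm([
  [[0,0,0,0,0,0.03,0.2],[0,0,0,0,0,0.04,0.2],[0,0,0,0,0.0,0.03,0.2],[0,0,0,0,0,0.0,0.2]],
])

```text
clock: 5.2
tool_pos: [0.4008, -0.1476, 0.1949]
eef_rot: [0.994, 0.109, 0.005, -0.001]
contact_force: [0.9, 0.5, -2.5]
opening: 0.357
```

move_arm([
  [[0,-0.02,-0.02,0.015,0.041,0,0.2],[0,-0.02,-0.022,0.021,0.041,0,0.2],[0,-0.02,-0.022,0.021,0.041,0,0.2],[0,-0.02,-0.022,0.021,0.041,0,0.2],[0,-0.02,-0.022,0.021,0.041,0,0.2]],
])

```text
clock: 5.7
tool_pos: [0.4965, 0.0529, 0.1895]
eef_rot: [0.998, 0.042, 0.051, 0.008]
contact_force: [1.7, -1.1, -2.2]
opening: 0.365
```

move_arm([
  [[0,-0.02,-0.022,0.021,0.041,0,0.2],[0,-0.02,-0.022,0.021,0.041,0,0.2],[0,-0.02,-0.022,0.021,0.041,0,0.2],[0,0,-0.022,0.02,0.03,0,0.2],[0,0,0,0,0,0,0.2]],
])

```text
clock: 6.2
tool_pos: [0.5795, 0.2206, 0.1816]
eef_rot: [0.997, 0.002, 0.079, 0.011]
contact_force: [-0.1, -0.3, -3.9]
opening: 0.366
```

move_arm([
  [[0.02,0,0.015,0.008,0,0,0.2],[0,0,0,0,0,-0.03,0.2],[0,0,0,0,0,-0.03,0.2],[0,0,0,0,0,-0.02,0.2],[0,0,0,0,0,0,0.2]],
])

```text
clock: 6.7
tool_pos: [0.5836, 0.2189, 0.0911]
eef_rot: [0.997, 0.012, 0.075, 0.004]
contact_force: [0.7, -0.6, -2.3]
opening: 0.361
```

Run:
```python
from plant import r
from fit import *
st=r.get_state();print(st["tool_pos"].round(4),st["eef_rot"].round(4),st["contact_force"].round(1))
t,s=r.snapshot("top"),r.snapshot("side")
pickle.dump((t,s),open("s4.pkl","wb"))
cv2.imwrite("pics/c4.png",np.hstack([crop(t,160,90,100,100,4),crop(s,150,140,100,100,4)]))
```

```text
[0.5836 0.2189 0.0911] [0.9971 0.0115 0.0754 0.0037] [ 0.7 -0.6 -2.3]
```

View pics/c4.png

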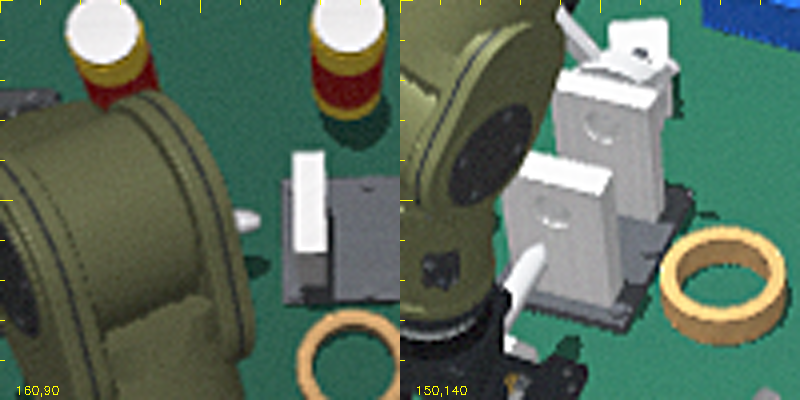

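Run:
```python
from fit import *
t,s=pickle.load(open("s4.pkl","rb"))
o1,d1=ray(t,225,145.25);o2,d2=ray(s,185.75,202)
x=np.linalg.lstsq(np.c_[d1,-d2],o2-o1,rcond=None)[0];a,b=o1+x[0]*d1,o2+x[1]*d2;print("nose",a,b,(a+b)/2)
F=[.5925,-.0526,.022]
for n,y in(("mouth",.062),("b2",-.032)):
  M=pose(F,[(0,y,.105)]);print(n,M,proj(s,M),proj(t,M))
tcp=np.array([.5836,.2189,.0911]);ax=.022
print("pred nose",tcp+[-.001,0,.008]+.182*np.array([np.sin(.022),-np.cos(.022),0]), proj(t,[[.5866,.037,.099]]),proj(s,[[.5866,.037,.099]]))
```

```text
nose [0.58635709 0.0370858  0.09483412] [0.58693921 0.0372388  0.09498847] [0.58664815 0.0371623  0.09491129]
mouth [[0.59113611 0.009385   0.105     ]] [[188.14427605 192.67714531]] [[233.50510324 143.02205998]]
b2 [[ 0.59320394 -0.08459226  0.105     ]] [[200.4240336  171.58594916]] [[262.70561177 142.41575514]]
pred nose [0.58660368 0.03694404 0.0991    ] [[224.97654849 144.85631366]] [[185.76195445 201.01843124]]
```

move_arm([
  [[-0.023,0,0,0.004,0,0.006,0.2],[0,0,0,0,0,0,0.2]],
])

```text
clock: 7.0
tool_pos: [0.59, 0.2201, 0.1017]
eef_rot: [0.997, 0.012, 0.078, 0.014]
contact_force: [0.2, 0.2, -2.1]
opening: 0.366
```

move_arm([
  [[0,0,0,-0.0025,-0.01,-0.0045,0.2],[0,0,0,0,0,0,0.2],[0,0,0,0,0,0,0.2]],
])

```text
clock: 7.3
tool_pos: [0.5879, 0.2087, 0.0985]
eef_rot: [0.997, 0.011, 0.08, 0.013]
contact_force: [-0.0, 0.7, -2.1]
opening: 0.36
```

move_arm([
  [[0,0,0,0.0004,-0.018,-0.001,0.2],[0,0,0,0.0004,-0.018,0,0.2],[0,0,0,0.0004,-0.018,0,0.2],[0,0,0,0,0,0,0.2]],
])

```text
clock: 7.7
tool_pos: [0.5887, 0.1469, 0.0973]
eef_rot: [0.997, 0.01, 0.079, 0.015]
contact_force: [0.7, -0.8, -1.9]
opening: 0.365
```

move_arm([
  [[0,0,0,0.0004,-0.018,0,0.2],[0,0,0,0.0004,-0.015,0,0.2],[0,0,0,0.0004,-0.012,0,0.2],[0,0,0,0,0,0,0.2]],
])

```text
clock: 8.1
tool_pos: [0.5899, 0.0986, 0.0974]
eef_rot: [0.997, 0.009, 0.079, 0.014]
contact_force: [0.5, -0.3, -1.9]
opening: 0.36
```

move_arm([
  [[0,0,0,0.0003,-0.012,0,0.2],[0,0,0,0.0003,-0.012,0,0.2],[0,0,0,0.0003,-0.01,0,0.2],[0,0,0,0,0,0,0.2]],
])

```text
clock: 8.5
tool_pos: [0.591, 0.0636, 0.0976]
eef_rot: [0.997, 0.01, 0.08, 0.013]
contact_force: [0.3, -0.3, -2.3]
opening: 0.362
```

move_arm([
  [[0,0,0,0.0002,-0.01,0,0.2],[0,0,0,0.0002,-0.008,0,0.2],[0,0,0,0.0002,-0.005,0,0.2],[0,0,0,0,-0.003,0,0.2],[0,0,0,0,0,0,0.2]],
])

```text
clock: 9.0
tool_pos: [0.5917, 0.0361, 0.0976]
eef_rot: [0.997, 0.01, 0.08, 0.012]
contact_force: [0.7, -0.1, -1.9]
opening: 0.365
```

move_arm([
  [[0,0,0,0,-0.003,0,0.2],[0,0,0,0,-0.003,0,0.2],[0,0,0,0,-0.002,0,0.2],[0,0,0,0,0,0,0.2]],
])

```text
clock: 9.4
tool_pos: [0.5918, 0.03, 0.0977]
eef_rot: [0.997, 0.012, 0.08, 0.011]
contact_force: [0.6, 0.3, -2.1]
opening: 0.365
```

move_arm([
  [[0,0,0,0,-0.003,0,0.2],[0,0,0,0,-0.002,0,0.2],[0,0,0,0,0,0,0.2]],
])

```text
clock: 9.7
tool_pos: [0.5918, 0.03, 0.0978]
eef_rot: [0.997, 0.014, 0.081, 0.007]
contact_force: [-0.4, -0.4, -1.6]
opening: 0.362
```

move_arm([
  [[0,0,0,0,-0.004,0,0.2]],
])

```text
clock: 9.8
tool_pos: [0.5918, 0.0298, 0.0978]
eef_rot: [0.997, 0.015, 0.081, 0.004]
contact_force: [-0.5, 12.3, -7.4]
opening: 0.36
```

Run:
```python
from plant import r
from fit import *
st=r.get_state();print(st["tool_pos"].round(4),st["contact_force"].round(1))
t,s=r.snapshot("top"),r.snapshot("side")
pickle.dump((t,s),open("s5.pkl","wb"))
cv2.imwrite("pics/c5.png",np.hstack([crop(t,220,100,80,100,5),crop(s,160,120,80,100,5)]))
```

```text
[0.5918 0.0298 0.0978] [-0.5 12.3 -7.4]
```

View pics/c5.png

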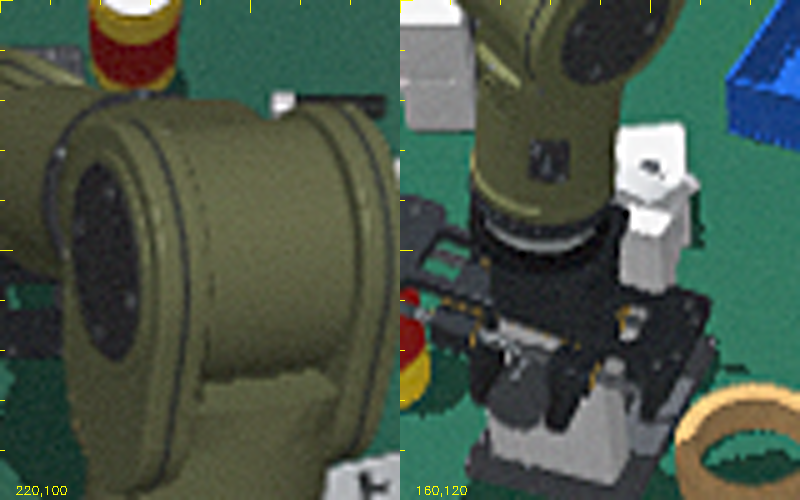

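move_arm([
  [[0,0,0,0,-0.001,0,0.2],[0,0,0,0,0,0,0.6],[0,0,0,0,0,0,0.7],[0,0,0,0,0,0,0.7],[0,0,0,0,0,0,0.7]],
])

```text
clock: 10.4
tool_pos: [0.5928, 0.025, 0.0986]
eef_rot: [0.997, 0.014, 0.082, 0.007]
contact_force: [-0.1, 0.1, -0.1]
opening: 0.689
```

move_arm([
  [[0,0,0,-0.003,0,0.02,0.7],[0,0,0,-0.005,0,0.03,0.7],[0,0,0,-0.006,0,0.04,0.7],[0,0,0,0,0,0.04,0.7],[0,0,0,0,0,0,0.7]],
])

```text
clock: 10.9
tool_pos: [0.5773, 0.0214, 0.2323]
eef_rot: [0.997, 0.013, 0.08, 0.009]
contact_force: [0.2, 0.9, -0.7]
opening: 0.702
```

move_arm([
  [[0,0.04,0,0.012,-0.03,0.02,0.7],[0,0.04,0,0.016,-0.04,0,0.7],[0,0.04,0,0.014,-0.04,0,0.7],[0.015,0.035,0,0.012,-0.04,0,0.7],[0,0,0,0.01,-0.025,0,0.7]],
])

```text
clock: 11.4
tool_pos: [0.6399, -0.1567, 0.2537]
eef_rot: [1.0, 0.019, -0.0, 0.001]
contact_force: [-0.6, 0.3, -0.7]
opening: 0.696
```

Run:
```python
from plant import r
from fit import *
st=r.get_state();print(st["tool_pos"].round(4),st["eef_rot"].round(4),st["contact_force"].round(1))
t,s=r.snapshot("top"),r.snapshot("side")
pickle.dump((t,s),open("s6.pkl","wb"))
cv2.imwrite("pics/c6.png",np.hstack([crop(t,220,100,50,75,8),crop(s,165,110,50,75,8)]))
```

```text
[ 0.6399 -0.1567  0.2537] [ 9.998e-01  1.860e-02 -3.000e-04  6.000e-04] [-0.6  0.3 -0.7]
```

View pics/c6.png

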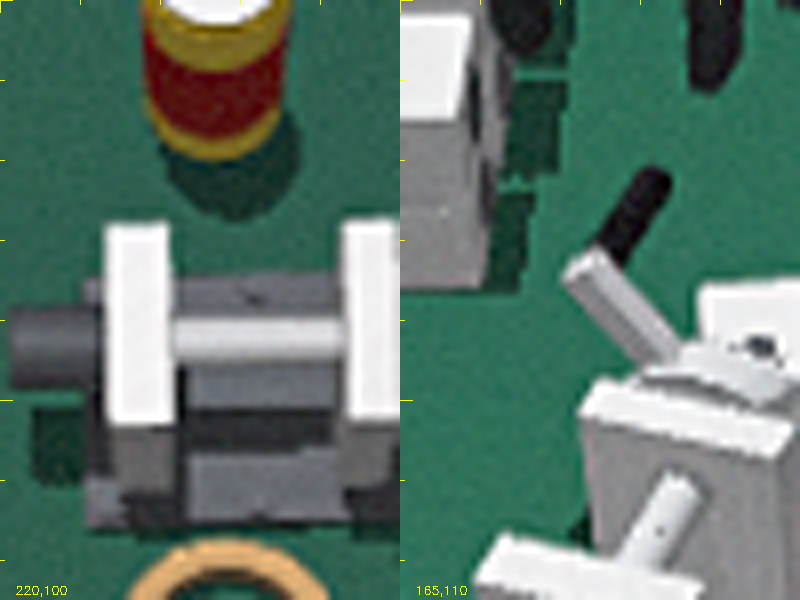

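move_arm([
  [[0,0,0,0.004,-0.005,-0.03,0.7],[0,0,0,0,0,-0.03,0.7],[0,0,0,0,0,-0.022,0.7],[0,0,0,0,0,-0.005,0.7],[0,0,0,0,0,0,0.7]],
], force=10)

```text
clock: 12.0
tool_pos: [0.6421, -0.1617, 0.1617]
eef_rot: [1.0, 0.017, -0.001, 0.002]
contact_force: [0.4, 0.2, -0.2]
opening: 0.7
```

move_arm([
  [[0,0,0,0.002,0,-0.004,0.4],[0,0,0,0,0,0,0.25],[0,0,0,0,0,0,0.1],[0,0,0,0,0,0,0.1],[0,0,0,0,0,0,0.1]],
], force=8)

```text
clock: 12.5
tool_pos: [0.6464, -0.1604, 0.1617]
eef_rot: [1.0, 0.017, 0.002, 0.002]
contact_force: [0.8, 0.2, -0.3]
opening: 0.269
```

move_arm([
  [[0,0,0,0,0,0,0.1],[0,0,0,0,0,0,0.1]],
])

```text
clock: 12.7
tool_pos: [0.6446, -0.1605, 0.1614]
eef_rot: [1.0, 0.017, 0.0, 0.002]
contact_force: [1.7, 0.4, -1.6]
opening: 0.177
```

move_arm([
  [[0,0,0,-0.006,0,0.0045,0.1],[0,0,0,-0.0065,0,0.0038,0.1],[0,0,0,-0.007,0,0.0033,0.1],[0,0,0,-0.007,0,0.0027,0.1],[0,0,0,-0.0075,0,0.002,0.1]],
])

```text
clock: 13.2
tool_pos: [0.6137, -0.1611, 0.1802]
eef_rot: [1.0, 0.016, 0.007, 0.002]
contact_force: [3.2, -0.7, -1.2]
opening: 0.177
```

move_arm([
  [[0,-0.01,0,-0.0075,0,-0.002,0.1],[0,0,0,-0.0075,0,-0.0005,0.1],[0,0,0,-0.0075,0,-0.001,0.1],[0,0,0,-0.0075,0,-0.001,0.1],[0,0,0,-0.0075,0,-0.0015,0.1]],
])

```text
clock: 13.7
tool_pos: [0.583, -0.1616, 0.1833]
eef_rot: [1.0, 0.016, 0.025, 0.003]
contact_force: [4.9, -1.4, 4.3]
opening: 0.175
```

move_arm([
  [[0,0.025,0,-0.007,0,-0.004,0.1],[0,0.025,0,-0.0075,0,-0.004,0.1],[0,0,0,-0.0075,0,-0.004,0.1],[0,0,0,-0.001,0,-0.001,0.1],[0,0,0,0,0,0,0.1]],
])

```text
clock: 14.2
tool_pos: [0.5562, -0.1619, 0.1721]
eef_rot: [1.0, 0.016, -0.002, 0.004]
contact_force: [5.0, -0.8, 2.1]
opening: 0.177
```

Run:
```python
from plant import r
from fit import *
st=r.get_state();print(st["tool_pos"].round(4),st["eef_rot"].round(4),st["contact_force"].round(1))
t,s=r.snapshot("top"),r.snapshot("side")
pickle.dump((t,s),open("s7.pkl","wb"))
F=[.5925,-.0526,.022];u,v,k=180,110,8
ims=[]
for c in(pickle.load(open("s6.pkl","rb"))[1],s):
    im=crop(c,u,v,50,75,k)
    ims.append(im)
for a in(.6,.7,.8,.9):
    # fin outline: 10 mm wide, y -.053..-.061
    y=-.0525
    P=[(-rr*np.sin(a)+w*np.cos(a),y,.105+rr*np.cos(a)+w*np.sin(a)) for rr,w in((.077,.005),(.077,-.005))]
    p=((proj(s,pose(F,P))-[u,v])*k).round(1);print(a,p.tolist())
    for q in p: cv2.circle(ims[0],tuple(map(int,q)),1,(0,0,255),-1)
cv2.imwrite("pics/c7.png",np.hstack(ims))
```

```text
[ 0.5562 -0.1619  0.1721] [ 0.9999  0.0158 -0.0018  0.0042] [ 5.  -0.8  2.1]
0.6 [[270.6, 348.3], [292.3, 364.4]]
0.7 [[287.5, 360.5], [307.6, 377.9]]
0.8 [[303.2, 373.8], [321.7, 392.2]]
0.9 [[317.6, 387.9], [334.2, 407.1]]
```

View pics/c7.png

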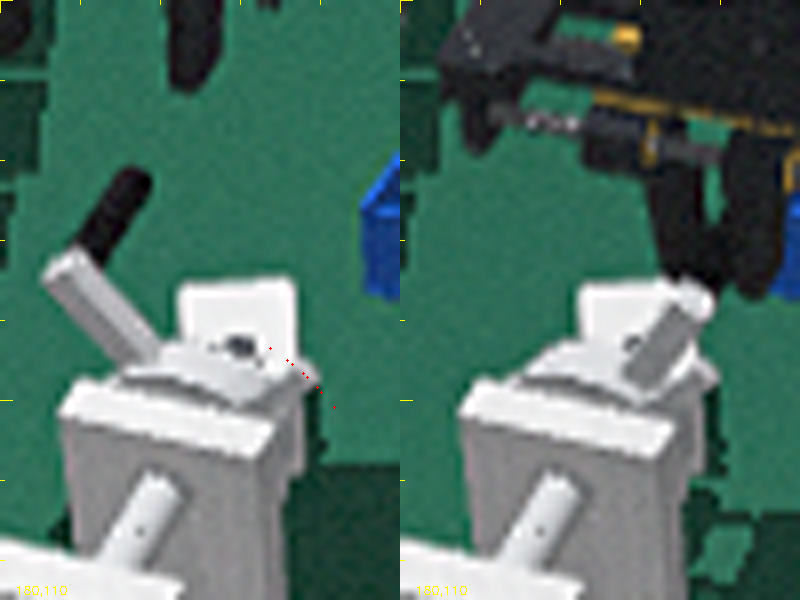

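Run:
```python
from fit import *
F=[.5925,-.0526,.022];k=18
s0=pickle.load(open("s0.pkl","rb"));t6,s6=pickle.load(open("s6.pkl","rb"));t7,s7=pickle.load(open("s7.pkl","rb"))
sa=dict(s6);sa["frame"]=np.mean([s0["side"]["frame"],s6["frame"]],0).astype(np.uint8)
ta=dict(t6);ta["frame"]=s0["top"]["frame"]
out=[]
for c,u,v in((sa,206,145),(ta,262,135)):
    im=crop(c,u,v,22,28,k)
    for a in(.6,.7,.8,.9):
      for y,col in((-.053,(0,0,255)),(-.061,(255,0,0))):
        P=[(-rr*np.sin(a)+w*np.cos(a),y,.105+rr*np.cos(a)+w*np.sin(a)) for rr,w in((.077,.005),(.077,-.005))]
        p=((proj(c,pose(F,P))-[u,v]+.5)*k).round(0).astype(int);print(a,y,p.tolist())
        if a in(.7,.9):
            for q in p: cv2.circle(im,tuple(map(int,q)),2,col,-1)
    out.append(im)
cv2.imwrite("pics/c8.png",np.hstack(out))
```

```text
0.6 -0.053 [[151, 161], [200, 197]]
0.6 -0.061 [[168, 130], [217, 166]]
0.7 -0.053 [[189, 188], [234, 227]]
0.7 -0.061 [[206, 158], [251, 197]]
0.8 -0.053 [[224, 218], [266, 260]]
0.8 -0.061 [[241, 188], [283, 229]]
0.9 -0.053 [[257, 250], [294, 293]]
0.9 -0.061 [[274, 219], [311, 262]]
0.6 -0.053 [[171, 266], [171, 321]]
0.6 -0.061 [[218, 265], [218, 320]]
0.7 -0.053 [[171, 309], [170, 361]]
0.7 -0.061 [[218, 308], [217, 360]]
0.8 -0.053 [[170, 350], [169, 399]]
0.8 -0.061 [[217, 349], [215, 398]]
0.9 -0.053 [[169, 388], [167, 434]]
0.9 -0.061 [[216, 387], [214, 433]]
```

View pics/c8.png

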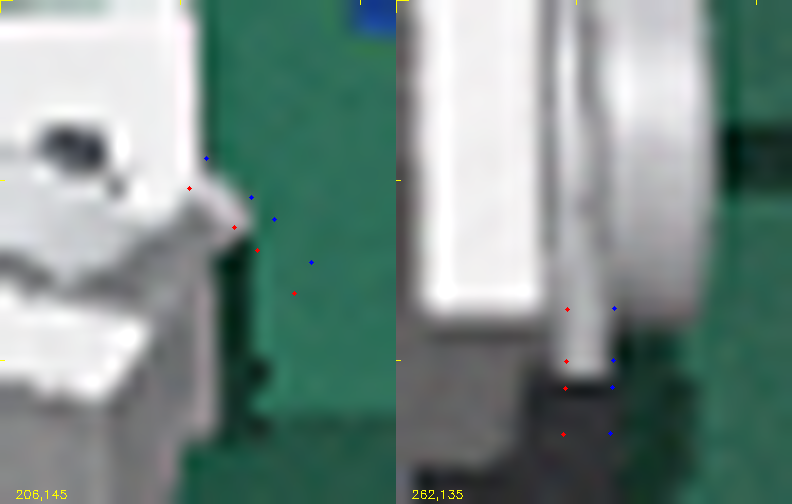

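move_arm([
  [[0,0,0,-0.006,0,-0.004,0.1],[0,0,0,-0.005,0,-0.004,0.1],[0,0,0,-0.001,0,-0.002,0.1],[0,0,0,0,0,0,0.1]],
])

```text
clock: 14.7
tool_pos: [0.5428, -0.162, 0.1614]
eef_rot: [1.0, 0.016, -0.003, 0.004]
contact_force: [3.2, -1.4, 3.4]
opening: 0.177
```

move_arm([
  [[0,0,0,0,0,0,0.4],[0,0,0,0,0,0,0.6],[0,0,0,0,0,0,0.7],[0,0,0,0,0,0.03,0.7],[0,0,0,0,0,0.04,0.7]],
])

```text
clock: 15.2
tool_pos: [0.5332, -0.1614, 0.2251]
eef_rot: [1.0, 0.017, -0.015, 0.003]
contact_force: [1.0, -0.1, -0.0]
opening: 0.608
```

move_arm([
  [[0,0,0,0,-0.02,0.04,0.7],[0,0,0,-0.02,-0.04,0.03,0.7],[0,0,0,-0.03,-0.04,0,0.7],[0,0,0,-0.03,-0.04,0,0.7],[0,0,0,0,0,0,0.7]],
])

```text
clock: 15.7
tool_pos: [0.4511, -0.3014, 0.3002]
eef_rot: [1.0, 0.019, -0.014, 0.002]
contact_force: [0.2, -0.1, -0.1]
opening: 0.703
```

Run:
```python
from plant import r
from fit import *
st=r.get_state();print(st["tool_pos"].round(4),st["contact_force"].round(1),st["clock"])
t,s=r.snapshot("top"),r.snapshot("side")
pickle.dump((t,s),open("s9.pkl","wb"))
F=[.5925,-.0526,.022];k=12;out=[]
for c,u,v in((s,192,132),(t,255,125)):
    im=crop(c,u,v,33,45,k)
    for a in(.6,.7,.8):
        y=-.062 # lever front-ish face; end ~ r .086
        P=[(-rr*np.sin(a)+w*np.cos(a),yy,.105+rr*np.cos(a)+w*np.sin(a)) for rr,w,yy in((.086,.008,-.066),(.086,-.008,-.066),(.086,.008,-.08),(.086,-.008,-.08))]
        print(a,((proj(c,pose(F,P))-[u,v]+.5)*k).round(0).tolist())
    out.append(im)
cv2.imwrite("pics/c9.png",np.hstack(out))
```

```text
[ 0.4511 -0.3014  0.3002] [ 0.2 -0.1 -0.1] 15.7
0.6 [[296.0, 204.0], [347.0, 243.0], [316.0, 169.0], [367.0, 208.0]]
0.7 [[324.0, 224.0], [372.0, 266.0], [344.0, 189.0], [392.0, 231.0]]
0.8 [[351.0, 246.0], [395.0, 291.0], [371.0, 211.0], [415.0, 255.0]]
0.6 [[252.0, 298.0], [251.0, 357.0], [308.0, 297.0], [306.0, 356.0]]
0.7 [[252.0, 330.0], [250.0, 386.0], [307.0, 329.0], [305.0, 385.0]]
0.8 [[251.0, 361.0], [249.0, 414.0], [306.0, 360.0], [304.0, 413.0]]
```

View pics/c9.png

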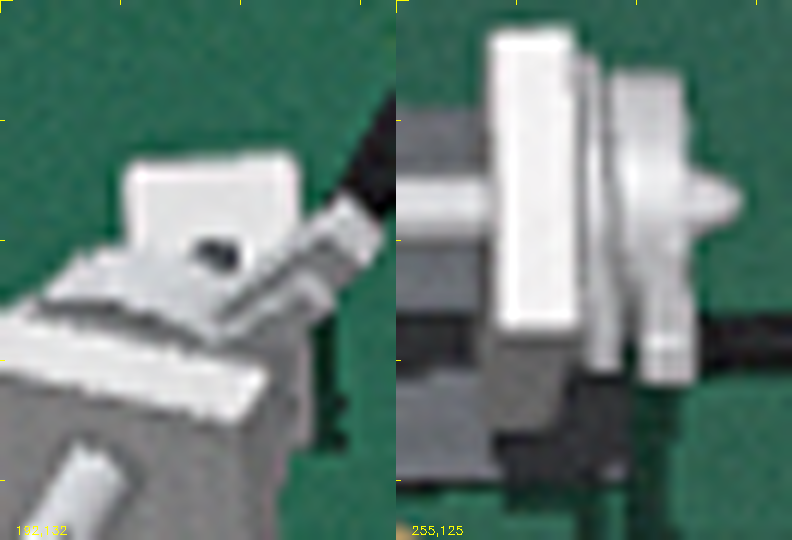

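Run:
```python
from fit import *
F=[.5925,-.0526,.022]
t,s=pickle.load(open("s9.pkl","rb"))
def axis(a,y,r=.078,w=0):return pose(F,[(-r*np.sin(a)+w*np.cos(a),y,.105+r*np.cos(a)+w*np.sin(a))])
A=np.arange(.5,.95,.005)
for nm,c in(("top",t),("side",s)):
    g=c["frame"].astype(float).sum(2)
    for y in(-.095,-.105,-.115,-.125):
        # sample profile along tangential direction in image through axis points over a
        pts=np.array([proj(c,axis(a,y))[0] for a in np.arange(.3,1.1,.01)]).astype(np.float32)
        v=cv2.remap(g.astype(np.float32),pts[:,0:1],pts[:,1:2],cv2.INTER_LINEAR)[:,0]
        m=v<(v.min()+np.median(np.r_[v[:10],v[-10:]]))/2
        aa=np.arange(.3,1.1,.01)[m];print(nm,y,"mid",aa.mean().round(3),"span",aa.min().round(2),aa.max().round(2),len(aa))
# fin end & lever end in top: profile along rows
g=t["frame"].astype(float).sum(2)
for n,y,r,w in(("fin",-.057,.077,-.005),("lever",-.073,.086,-.008)):
    c0=proj(t,axis(.72,y,r,w))[0]
    rows=np.arange(c0[1]-6,c0[1]+6,1).round();v=[g[int(q),int(round(c0[0]))-0] for q in rows]
    print(n,c0.round(2),[(int(q),int(x)) for q,x in zip(rows,v)])
    print([(a,proj(t,axis(a,y,r,w))[0,1].round(2)) for a in(.65,.7,.75)])
```

```text
top -0.095 mid 0.71 span 0.6 0.82 23
top -0.105 mid 0.721 span 0.61 0.83 21
top -0.115 mid 0.723 span 0.61 0.83 19
top -0.125 mid 0.723 span 0.61 0.83 19
side -0.095 mid 0.71 span 0.62 0.8 19
side -0.105 mid 0.705 span 0.61 0.8 20
side -0.115 mid 0.705 span 0.61 0.8 20
side -0.125 mid 0.705 span 0.61 0.8 20
fin [272.22 154.98] [(149, 523), (150, 526), (151, 545), (152, 549), (153, 521), (154, 525), (155, 495), (156, 110), (157, 147), (158, 155), (159, 147), (160, 148)]
[(0.65, np.float64(153.45)), (0.7, np.float64(154.55)), (0.75, np.float64(155.61))]
lever [277.64 157.13] [(151, 544), (152, 570), (153, 638), (154, 533), (155, 536), (156, 491), (157, 171), (158, 149), (159, 168), (160, 161), (161, 173), (162, 239)]
[(0.65, np.float64(155.44)), (0.7, np.float64(156.66)), (0.75, np.float64(157.83))]
```

Run:
```python
from fit import *
F=[.5925,-.0526,.022]
D=pickle.load(open("s0.pkl","rb"));t6,s6=pickle.load(open("s6.pkl","rb"));t,s=pickle.load(open("s9.pkl","rb"))
def P(a,y,r,w):return pose(F,[(-r*np.sin(a)+w*np.cos(a),y,.105+r*np.cos(a)+w*np.sin(a))])
A=np.arange(.5,1.0,.005)
def edge(c,y,r,w):
    g=c["frame"][:,:,0].astype(np.float32) # red: steel bright, green dark
    p=np.array([proj(c,P(a,y,r,w))[0] for a in A],np.float32)
    v=cv2.remap(g,p[:,:1],p[:,1:],cv2.INTER_LINEAR)[:,0]
    hi=np.percentile(v[:40],70);lo=np.median(v[-15:]);i=np.where(v>(hi+lo)/2)[0]
    return A[i[-1]].round(3) if len(i) else None,int(hi),int(lo)
for n,c in(("side0",D["side"]),("side6",s6),("side9",s)):
    print(n,"fin R edge",[edge(c,y,r,-.005) for y in(-.055,-.057,-.059) for r in(.075,.0765)])
for y in(-.068,-.072,-.076):print("lever R edge",[edge(s,y,r,-.008) for r in(.082,.078,.085)])
for n,c in(("top0",D["top"]),("top9",t)):print(n,"fin",[edge(c,y,.077,-.005) for y in(-.055,-.057,-.059)])
```

```text
side0 fin R edge [(np.float64(0.71), 226, 44), (np.float64(0.715), 229, 42), (np.float64(0.725), 233, 42), (np.float64(0.71), 221, 42), (np.float64(0.71), 221, 42), (np.float64(0.7), 186, 44)]
side6 fin R edge [(np.float64(0.71), 231, 48), (np.float64(0.715), 233, 46), (np.float64(0.725), 236, 47), (np.float64(0.71), 224, 46), (np.float64(0.705), 223, 47), (np.float64(0.695), 188, 46)]
side9 fin R edge [(np.float64(0.725), 158, 42), (np.float64(0.725), 168, 42), (np.float64(0.73), 170, 42), (np.float64(0.72), 168, 42), (np.float64(0.725), 164, 42), (np.float64(0.715), 150, 41)]
lever R edge [(np.float64(0.695), 155, 41), (np.float64(0.695), 114, 42), (np.float64(0.69), 184, 40)]
lever R edge [(np.float64(0.7), 185, 40), (np.float64(0.705), 157, 41), (np.float64(0.69), 184, 40)]
lever R edge [(np.float64(0.7), 186, 41), (np.float64(0.715), 186, 42), (np.float64(0.69), 171, 41)]
top0 fin [(np.float64(0.735), 168, 49), (np.float64(0.735), 163, 49), (np.float64(0.735), 140, 46)]
top9 fin [(np.float64(0.735), 170, 50), (np.float64(0.735), 166, 47), (np.float64(0.735), 138, 48)]
```

Run:
```python
from fit import *
t,s=pickle.load(open("s9.pkl","rb"))
a=np.vstack([crop(t,170,85,133,100,3),crop(t,130,85,266,133,1)[:0].reshape(0,266,3)[:,:0].reshape(0,399,3)]) if 0 else crop(t,170,80,130,150,3)
b=crop(s,120,80,130,150,3)
for y,z in((.062,.105),(.102,.105)):
    p=proj(t,pose([.5925,-.0526,.022],[(0,y,z)]))[0];print(p);cv2.circle(a,tuple(int(x) for x in (p-[170,80]+.5)*3),2,(0,0,255),-1)
cv2.imwrite("pics/c10.png",np.hstack([a,b]))
```

```text
[233.50510324 143.02205998]
[221.05436108 143.28058099]
```

View pics/c10.png

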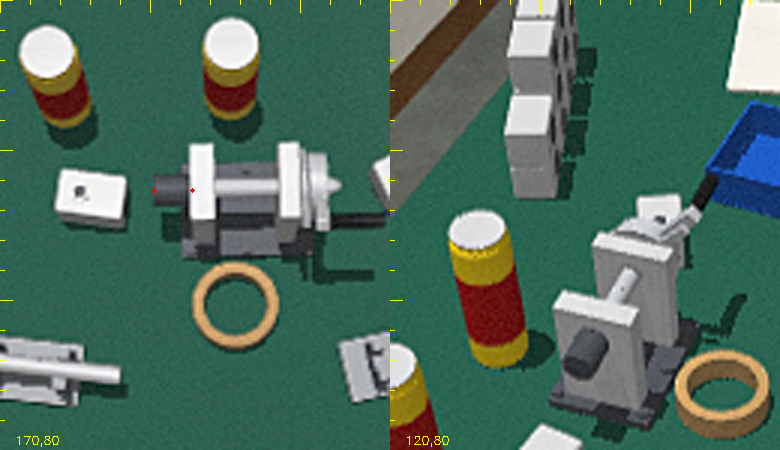

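The rod's head sits between its two predicted home points (top crop pixels 153 to 193). The nose shows beyond the collar, and the lever lies along the fin. The cans, casting, tape and bar have not visibly moved, so I am handing in.

```bash
python3 -c "
from plant import r
print(r.get_state()['contact_force'].round(1),r.get_state()['clock']);print(r.finish_job())"
```

```text
[1.1 0.7 0.3] 15.8
the job is handed in; nothing more can be done
None
```

The job is done and handed in at about 16 s of the 67 s allowed; the hand-in reported no verdict.

**Rod:** I took the steel guide rod from the right-hand cradle by its head and threaded it through both blocks. The head stopped against the first block with about 12 N of push. The last pictures show it at the predicted home position, with the nose past the collar.

**Collar:** I turned it by its handle from about -0.69 to +0.71 rad, let go and backed off. The two cameras disagree slightly on the absolute angles:

| View | Lever (rad) | Pointer fin (rad) |
|---|---|---|
| Side | 0.70 to 0.705 | 0.71 to 0.72 |
| Top | about 0.72 | about 0.735 |

In both views the lever stops about 0.01 to 0.015 rad (roughly 1 mm) short of the fin. I judged that aligned and did not nudge it.

**Bystanders:** The cans, tape, bar and casting_a look unmoved in the last crop. Casting_b and the bin showed only at its edges. At hand-in the gripper was clear of everything, with about 1 N on the force reading.

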